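Clip the lamp onto the slanted reference board

ROBOT

A 6-joint arm with a two-finger parallel gripper is mounted at the origin on the work surface. World frame = base frame: x ahead of the robot, y to its left, z up, the work surface at z = 0. Lengths are in m, angles in rad, forces in N, time in s.
With the tool pointing down it reaches from about 0.325 to 0.775 m from the base axis. Payload 9.3 kg.
Tool frame: the origin (TCP) lies at the very end of the fingers, on their centre line; the grasp point (between the pads) lies 19 mm behind it; z points along the fingers, y is the direction in which the jaws open and shut (so a half turn about z gives the same grasp; the last joint's range is limited). The gripper opens to 85 mm and grips with 20 to 120 N. Pads are 22 mm wide; open, the fingers measure 114 mm over their backs; the gripper's body (76 mm by 85 mm) begins 54 mm behind the grasp point. The pads swing forward as they close: fully open they stand 13 mm farther back than shut.
Start: joints at [-1.494, 0.259, 0.021, 1.334, 0, 1.418], TCP at [0.125, -0.536, 0.203] pointing down, gripper open.
Joint ranges: [-3.04, 3.04], [-0.91, 1.82], [-1.04, 1.36], [-1.92, 1.95], [-1.52, 1.45], [-3.14, 3.14]. Speed limits (rad/s): [2.22, 2.22, 2.79, 3.14, 3.14, 3.14].

INTERFACE

Orientations are given as a unit quaternion [w, x, y, z].
In Python, from plant import bot, cams gives the robot as it stands.
- The arm moves only by the shell command python3 -m creep 'ROWS'. ROWS is JSON, a list of rows, each a list of 5 numbers: the opening, from 0 (shut) to 1 (fully open), then the shift along the tool's x, y, z in cm, then the turn about the tool's z in degrees. In form: [[fingers, dx, dy, dz, yaw], ...]. A call has 1 to 20 rows; each row is the pose to reach, as a shift and turn from the pose commanded when the call began, along the tool's axes at that moment; what a row does not reach only later rows make up. A row lasts 1/8 s, in which the tool goes at most 62.5 mm and 10.7 degrees, less where a joint would pass 70% of its speed; a pose out of reach is approached as far as the arm can. A call with a gripper value outside its range is refused whole. The fingers move at their own pace and stop on an object; the grip force is fixed at half the most. Time passes only in rows, so rows that repeat a pose let the fingers close. It gives the time, the measured TCP pose, the force and the opening at its end, in the units of the state.
- bot.read_state(): the state, without advancing time (a new reading comes with each control period).
- cams.snapshot(name): name is "scene" or "top" or "wrist"; returns a dict with "pixels" (420x560x3 uint8, red, green, blue), "intrinsics" (3x3 intrinsics, pixels), "k1" (the pictures are not rectified: a ray, as slopes to the right and down, at radius r is drawn at 1 + k1 r^2 times it, then the intrinsics apply), "T" (4x4, takes a point from camera to world coordinates). Camera axes: x right, y down, z forward; pixel columns grow to the right and rows downward; lengths in m; the calibration is good to about 2 mm. A picture is of the moment at which its call begins. There is no depth.
- bot.finish_job(): hands the job in, once; it reports no verdict.
The state is a dict: "t": time; "joint_positions": joint angles; "dq": joint speeds; "effort": joint torques, N m; "eef_pos": TCP position; "tcp_rot": TCP orientation; "wrist_force": force on the tool from outside, world axes, zero at the start; "torque": the same for the moment, N m; "gripper_width": finger opening in m.
Only numpy, scipy, OpenCV 4.12 (cv2) and the standard library are available. Lean on these libraries where they do the work, as an engineer would, in place of code of your own. Each camera call takes 0.05 s, during which the arm holds its last target.

TASK

Take the small clip-on lamp off its parking stand by squeezing its two handles, and clip it squarely over the top edge of the slanted reference board, near the middle, with the lamp head on the side that carries the picture sheet. Push it well onto the edge, let it grip the board by itself, and leave the other things on the bench where they are.

Things in the scene. Friction and masses are not known exactly. Their poses are not given: they have to be found in the camera images.
- lamp: Battery lamp on a sprung black clip like a 101 mm clothes peg, 115 g. Starts upright, jaws down, gripping the parking stand's plate 18 mm deep. Origin: midway between the jaw tips. z: jaws to handles; y: along the hinge; x: across the clip, to the lamp head's side. Jaws 36 mm wide (y), 4 mm thick; mouth 39 mm deep; hinge pin at z = 45 mm
- grip (a point): Middle of the clip's two handles, 80 mm above the lamp's origin; squeeze here along the lamp's x. Handles: flat, 30 mm wide (y), a V from the hinge up to z = 101 mm; outer faces 41 mm apart here, 54 mm at the top. Fully squeezed (10 to 17 N) they stand parallel, about 22 mm over the outer faces, and the jaw tips open from 8 to about 32 mm, half to each side
- lamp_head (a point): centre of the lamp head, a white disc 36 mm across and 14 mm thick on a short steel arm; 56 mm out along the lamp's x, 20 mm above its origin
- lever (a joint): angle of the clip's sprung hinge: 0 with the jaws on an 8 mm plate, 0.55 fully squeezed open, -0.10 shut on nothing; the spring closes it
- board: Slanted grey board, fixed, 8 mm thick, 220 mm wide, with a white picture sheet. Leans 32 degrees from vertical, top towards the robot: the picture side faces up and away from the robot. Origin: middle of the top edge (and of the thickness), 170 mm above the table. z: up the slope; y: along the edge; x: out of the picture side. Nothing stands out within 50 mm of the edge
- rack: Parking stand, fixed: grey steel foot 100 x 90 x 12 mm with an upright plate 8 mm thick (x) and 60 mm wide (y), top at 75 mm above the table. Origin: centre of the underside.
- dish: shallow glass dish, 90 mm across, 18 mm high, origin at the centre of its underside; leave alone
- ink: ink jar with black cap, 52 mm across, 55 mm high, origin at the centre of its underside; leave alone
- needle: dissecting needle with a thin wooden handle, lying on the table along its x, 165 mm long, 10 mm thick; origin near the middle, on the underside; leave alone
Mind the look-alikes: they are no part of the job. Leave any orange look-alike of the lamp alone.

How it is judged:
By the outcome, as a careful person would: the job done as asked, in the order asked, and still so for the second after the job is handed in, with the robot touching nothing.
It also fails if it takes over 45 s, if anything falls off the work surface, if the arm or the gripper's body presses on something with over 40 N, if the wrist force passes 120 N, or if a joint passes its speed limit or range.

## Working session

There is one attempt and no reset: what is moved stays moved. The work goes in short steps, Python scripts to look and compute and a shell command to move; the robot and the scene stay as the last step left them, time stands still between calls to the robot, and variables do not carry over. Pictures are saved under pics/ and viewed, and the job is handed in when it is done.

```bash
ls; mkdir -p pics; python3 - <<'E'
from plant import bot,cams
import cv2
for n in ["scene","top","wrist"]:
    s=cams.snapshot(n); cv2.imwrite(f"pics/{n}0.png",s["pixels"][:,:,::-1]); print(n,s["intrinsics"].tolist(),s["k1"],s["T"].round(4).tolist())
print(bot.read_state())
E
```

```text
pics
scene [[492.66218372575395, 0.0, 277.7196849767688], [0.0, 492.66218372575395, 212.5217023578016], [0.0, 0.0, 1.0]] -0.05234667022476779 [[-0.1778, 0.6201, -0.7641, 1.3944], [0.9839, 0.0962, -0.1509, 0.1629], [-0.0201, -0.7786, -0.6272, 0.8769], [0.0, 0.0, 0.0, 1.0]]
top [[413.018380759454, 0.0, 278.69505994776483], [0.0, 413.018380759454, 220.32032023270943], [0.0, 0.0, 1.0]] -0.05434797762260259 [[0.0312, -0.9774, 0.2093, 0.3598], [-0.9995, -0.0294, 0.0119, -0.0029], [-0.0055, -0.2096, -0.9778, 0.9076], [0.0, 0.0, 0.0, 1.0]]
wrist [[368.2728084088175, 0.0, 277.7608147880901], [0.0, 368.2728084088175, 207.81886463626867], [0.0, 0.0, 1.0]] -0.07819806895168266 [[0.2276, -0.9239, -0.3076, 0.2042], [-0.9738, -0.2164, -0.0704, -0.5155], [-0.0015, 0.3156, -0.9489, 0.3748], [0.0, 0.0, 0.0, 1.0]]
{'t': 0.15, 'joint_positions': array([-1.49358838e+00,  2.59045775e-01,  2.09515918e-02,  1.33368935e+00,
       -1.65652282e-05,  1.41821160e+00]), 'dq': array([ 1.33318029e-03, -2.32296935e-03,  3.01116060e-03, -2.37006953e-05,
       -7.48084150e-04,  5.52045574e-04]), 'effort': array([ 2.75089304e-03, -5.55970895e+01,  3.44661999e+01,  1.12871555e-02,
       -2.17434495e-04, -1.65043680e-06]), 'eef_pos': array([ 0.12525677, -0.53530792,  0.20222045]), 'tcp_rot': array([-4.93563360e-04,  9.93406552e-01,  1.14643701e-01,  1.03219211e-05]), 'wrist_force': array([0.39966839, 0.55201816, 0.08871143]), 'torque': array([0.0205722 , 0.00739521, 0.02504148]), 'gripper_width': 0.08551637897540933}
```

View pics/scene0.png

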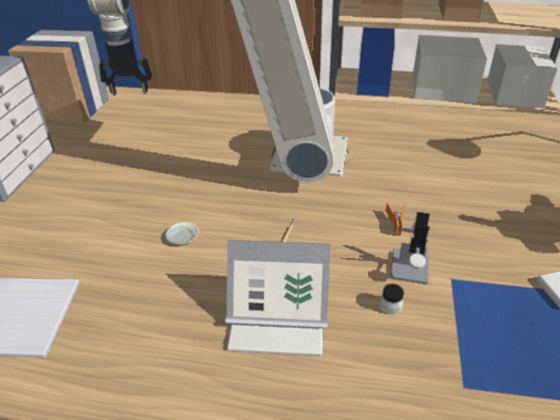

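View pics/top0.png

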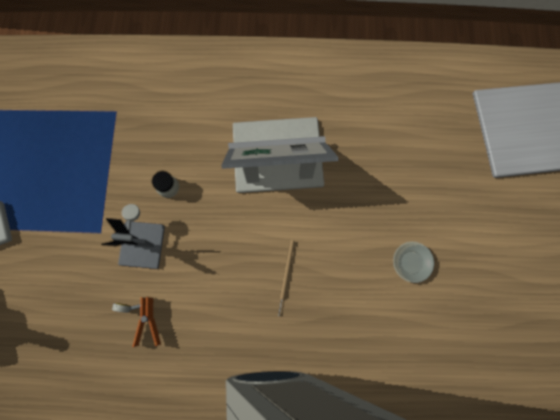

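View pics/wrist0.png

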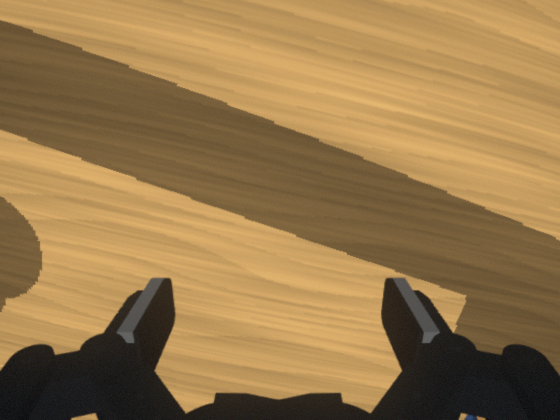

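Candidates for the lamp: the black clip on the grey stand, with a white head, at top (125,232) / scene (420,235). There is also the orange look-alike lying at top (147,322) / scene (397,218). I choose the black one on the stand and will check it in a close crop.

```bash
cat > h.py <<'E'
import numpy as np,cv2
from plant import bot,cams
def snap(n,f=None):
    s=cams.snapshot(n)
    if f: cv2.imwrite("pics/"+f,s["pixels"][:,:,::-1])
    return s
def ray(s,uv):
    K=np.array(s["intrinsics"]);d=np.array([(uv[0]-K[0,2])/K[0,0],(uv[1]-K[1,2])/K[1,1]])
    k=s["k1"]; p=d.copy()
    for _ in range(20): p=d/(1+k*(p@p))
    T=np.array(s["T"]); return T[:3,3],T[:3,:3]@np.array([p[0],p[1],1])
def onz(s,uv,z):
    o,d=ray(s,uv); return o+d*(z-o[2])/d[2]
def proj(s,P):
    T=np.array(s["T"]);K=np.array(s["intrinsics"])
    q=T[:3,:3].T@(np.array(P,float)-T[:3,3]); p=q[:2]/q[2]; p=p*(1+s["k1"]*(p@p))
    return K[:2,:2]@p+K[:2,2]
def tri(a,ua,b,ub):
    o1,d1=ray(a,ua);o2,d2=ray(b,ub);d1=d1/np.linalg.norm(d1);d2=d2/np.linalg.norm(d2)
    t=np.linalg.lstsq(np.c_[d1,-d2],o2-o1,rcond=None)[0]
    p,q=o1+d1*t[0],o2+d2*t[1]; return (p+q)/2,np.linalg.norm(p-q)
def crop(s,x0,y0,x1,y1,k,f):
    cv2.imwrite("pics/"+f,cv2.resize(s["pixels"][y0:y1,x0:x1,::-1],None,fx=k,fy=k,interpolation=cv2.INTER_CUBIC))
E
python3 - <<'E'
from h import *
a=snap("scene");b=snap("top")
crop(a,360,190,460,290,6,"c1.png"); crop(b,90,180,190,280,6,"c2.png")
crop(a,215,230,345,360,5,"c3.png"); crop(b,210,110,350,200,5,"c4.png")
E
```

```text
(no output)
```

View pics/c1.png

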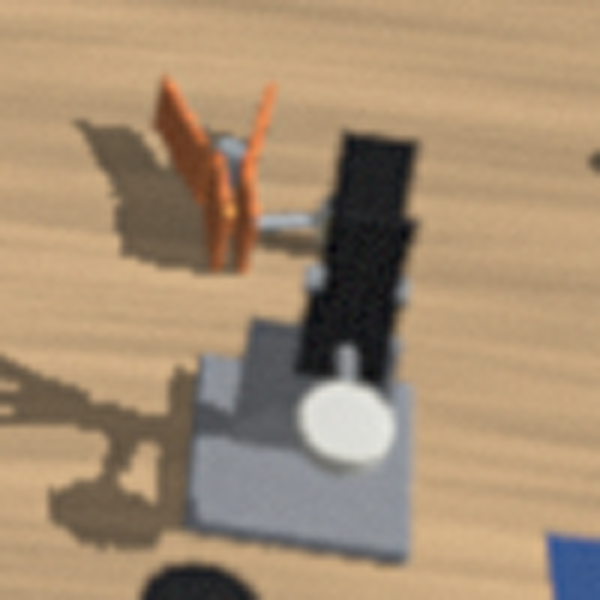

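View pics/c2.png

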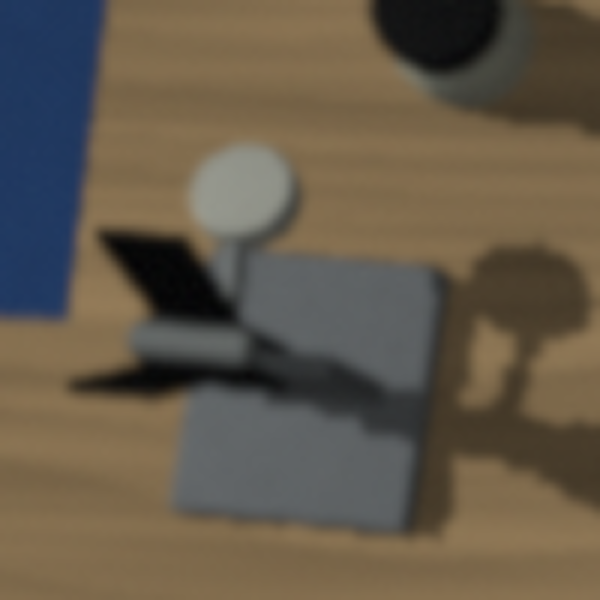

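View pics/c3.png

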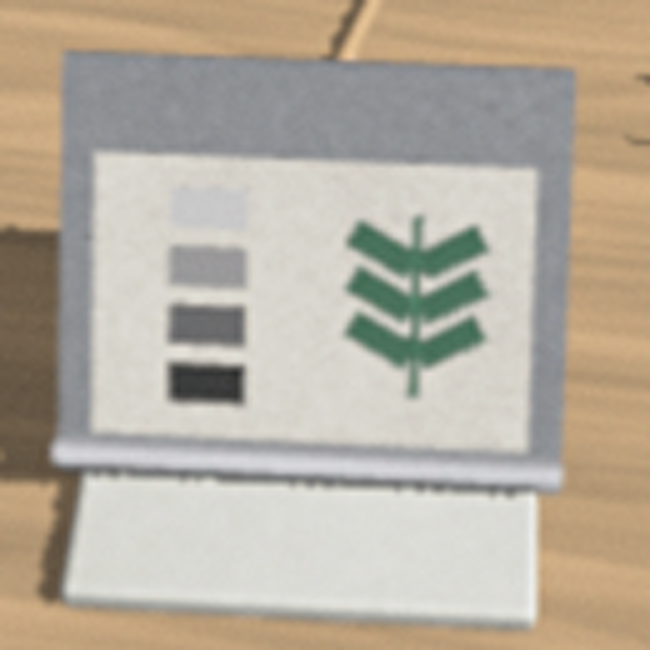

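View pics/c4.png

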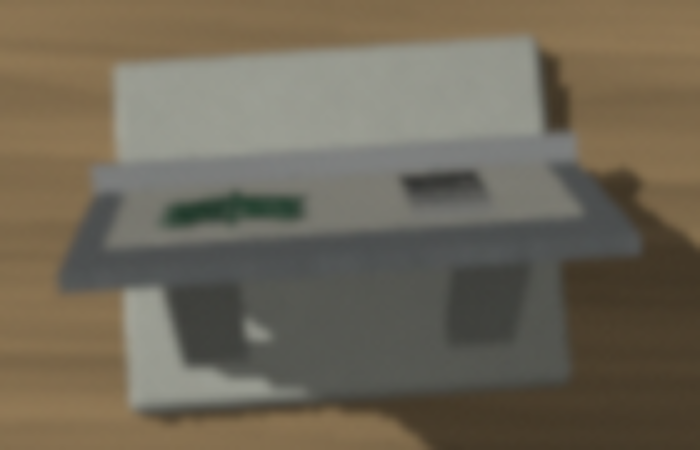

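```bash
python3 - <<'E'
from h import *
a=snap("scene");b=snap("top")
A=lambda x,y,x0=360,y0=190,k=6:(x/k+x0-.4,y/k+y0-.4)
B=lambda x,y:A(x,y,90,180)
def t(n,ua,ub):
    p,e=tri(a,ua,b,ub); print(n,p.round(4),round(e,4)); return p
h=t("head",A(347,424),B(244,188))
r=t("board R",A(574,68,215,230,5),A(62,290,210,110,5)); l=t("board L",A(64,52,215,230,5),A(642,252,210,110,5))
print("mid",(l+r)/2,"len",np.linalg.norm(l-r),"ydir",np.degrees(np.arctan2(*(l-r)[:2][::-1]))-90)
for n,ua in [("L",A(64,52,215,230,5)),("R",A(574,68,215,230,5))]: print("scene z.172",n,onz(a,ua,.172))
for n,ua in [("L",A(642,252,210,110,5)),("R",A(62,290,210,110,5))]: print("top z.168",n,onz(b,ua,.168))
# rack foot top z=.012
print("foot scene",[onz(a,A(*u),.012).round(4)[:2].tolist() for u in [(185,530),(407,562),(412,385)]])
print("foot top",[onz(b,B(*u),.012).round(4)[:2].tolist() for u in [(240,252),(440,268),(410,530),(175,510)]])
# handle tops z = .057+.101=.158
print("handles scene, back top", [onz(a,A(*u),.158).round(4)[:2].tolist() for u in [(345,132),(418,143)]],"front",[onz(a,A(*u),.158).round(4)[:2].tolist() for u in [(335,215),(413,222)]])
print("handles top, front", [onz(b,B(*u),.158).round(4)[:2].tolist() for u in [(100,232),(185,240)]],"back",[onz(b,B(*u),.158).round(4)[:2].tolist() for u in [(68,385),(155,390)]])
for n,u in [("Hpin L",(404,292))]: pass
# base stand board
print("base", [onz(b,A(*u,210,110,5),.008).round(4)[:2].tolist() for u in [(113,65),(535,37),(570,380),(135,410)]])
E
```

```text
head [0.5474 0.3174 0.0806] 0.0028
board R [0.6165 0.1178 0.1679] 0.0031
board L [ 0.6384 -0.1008  0.1664] 0.004
mid [0.62746006 0.00852369 0.16715922] len 0.21965115623411494 ydir -174.2786242172535
scene z.172 L [ 0.64447772 -0.09660278  0.172     ]
scene z.172 R [0.62055674 0.11955614 0.172     ]
top z.168 L [ 0.63825563 -0.10252539  0.168     ]
top z.168 R [0.61666754 0.11624596 0.168     ]
foot scene [[0.5451, 0.2661], [0.5491, 0.3528], [0.4458, 0.3601]]
foot top [[0.5386, 0.3412], [0.5348, 0.2653], [0.4376, 0.2677], [0.4418, 0.3552]]
handles scene, back top [[0.4656, 0.3091], [0.4682, 0.3366]] front [[0.5166, 0.3034], [0.5163, 0.332]]
handles top, front [[0.5145, 0.3305], [0.5127, 0.303]] back [[0.4658, 0.3348], [0.4652, 0.3072]]
base [[0.7846, 0.1249], [0.8046, -0.0737], [0.636, -0.0913], [0.616, 0.1054]]
```

```bash
cat >> h.py <<'E'
from scipy.spatial.transform import Rotation as Rn
def axes():
    s=bot.read_state(); q=s["tcp_rot"]; return s["eef_pos"],Rn.from_quat([q[1],q[2],q[3],q[0]]).as_matrix(),s
def go(*pts):
    p,R,s=axes(); print("t",s["t"],"p",p.round(4),"xang",np.degrees(np.arctan2(R[1,0],R[0,0])).round(2),"tilt",R[:,2].round(3),"w",round(s["gripper_width"],4),"F",s["wrist_force"].round(1))
    for q in pts: print(q,"->cm",(R.T@(np.array(q)-p)*100).round(2))
E
python3 - <<'E'
from h import *
go((.42,-.3,.22),(.42,-.1,.22),(.42,.12,.22),(.4905,.3195,.2))
E
```

```text
t 0.35 p [ 0.1253 -0.5355  0.2025] xang 13.17 tilt [-0.  0. -1.] w 0.0853 F [ 0.4 -0.1 -0.4]
(0.42, -0.3, 0.22) ->cm [ 34.06 -16.21  -1.74]
(0.42, -0.1, 0.22) ->cm [ 38.62 -35.69  -1.73]
(0.42, 0.12, 0.22) ->cm [ 43.63 -57.11  -1.73]
(0.4905, 0.3195, 0.2) ->cm [ 55.04 -74.93   0.28]
```

```bash
python3 -m creep '[[1,10,-5,-1.7,0],[1,18,-9,-1.7,-5],[1,26,-13,-1.7,-10],[1,34,-17,-1.7,-20],[1,37,-24,-1.7,-30],[1,38,-30,-1.7,-40],[1,39,-36,-1.7,-50],[1,41,-43,-1.7,-60],[1,43,-50,-1.7,-70],[1,44,-57,-1.7,-74],[1,48,-63,-1,-74],[1,52,-69,-0.5,-74],[1,55,-75,0,-74],[1,55,-75,0,-74],[1,55,-75,0,-74],[1,55,-75,0,-74],[1,55,-75,0,-74]]'; python3 - <<'E'
from h import *
go((.4905,.3195,.2))
snap("wrist","w1.png");snap("top","t1.png")
E
```

```text
t: 2.48
eef_pos: [0.4899, 0.3223, 0.2015]
tcp_rot: [-0.0, 0.723, 0.691, -0.001]
wrist_force: [0.2, -0.7, 0.0]
gripper_width: 0.0854
t 2.475 p [0.4899 0.3223 0.2015] xang 87.34 tilt [-0.001 -0.    -1.   ] w 0.0854 F [ 0.2 -0.7  0. ]
(0.4905, 0.3195, 0.2) ->cm [-0.28  0.08  0.15]
```

View pics/w1.png

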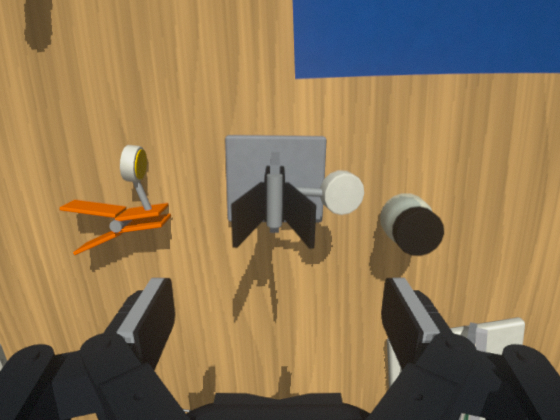

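Wrist view: the black clip's handle ends are at about (233,207–247) and (315,207–247), its white head is at (343,192), the orange one is well left at (115,220), and the ink jar is at (415,225).

```bash
python3 - <<'E'
from h import *
a=snap("wrist"); crop(a,215,120,375,260,5,"w1c.png")
for u in [(233,247),(315,247),(236,207),(313,207)]: print(u,onz(a,u,.158).round(4))
for u in [(226,137),(325,137)]: print(u,onz(a,u,.012).round(4))
print(onz(a,(341,190),.0805))
E
```

```text
(233, 247) [0.4597 0.3052 0.158 ]
(315, 247) [0.5125 0.3027 0.158 ]
(236, 207) [0.464  0.3322 0.158 ]
(313, 207) [0.5117 0.3299 0.158 ]
(226, 137) [0.4404 0.3573 0.012 ]
(325, 137) [0.5373 0.3526 0.012 ]
[0.54190354 0.31761671 0.0805    ]
```

View pics/w1c.png

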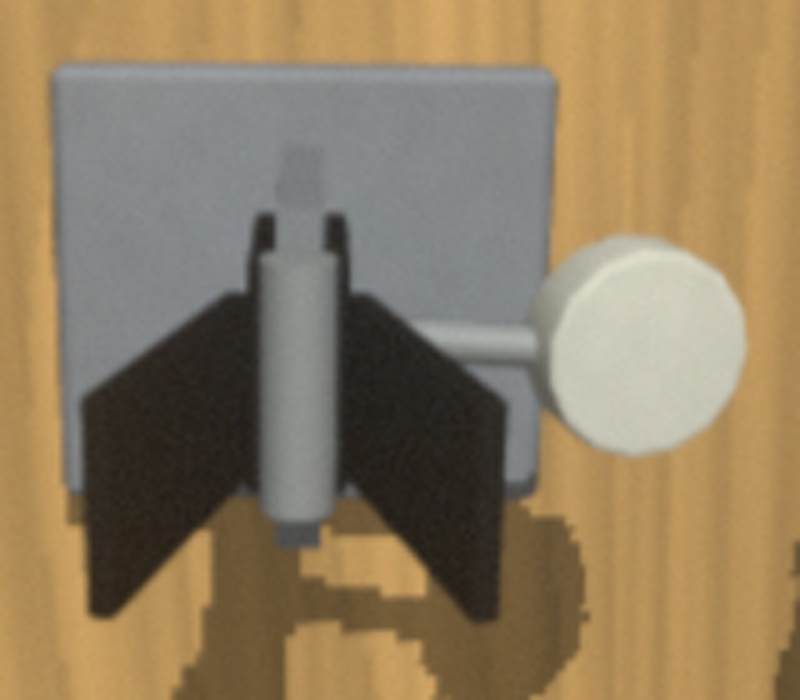

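```bash
python3 -m creep '[[1,-0.4,-0.1,2,0],[1,-0.4,-0.1,5,0],[1,-0.4,-0.1,7.5,0],[0.9,-0.4,-0.1,8.3,0],[0.7,-0.4,-0.1,8.3,0],[0.6,-0.4,-0.1,8.3,0],[0.52,-0.4,-0.1,8.3,0],[0.5,-0.4,-0.1,8.3,0]]'; python3 - <<'E'
from h import *
go()
snap("wrist","w2.png")
E
```

```text
t: 3.62
eef_pos: [0.489, 0.3162, 0.12]
tcp_rot: [0.0, 0.724, 0.689, 0.0]
wrist_force: [0.3, 0.4, -1.4]
gripper_width: 0.0425
t 3.625 p [0.489  0.3162 0.12  ] xang 87.17 tilt [ 0.001  0.    -1.   ] w 0.0425 F [ 0.3  0.4 -1.4]
```

View pics/w2.png

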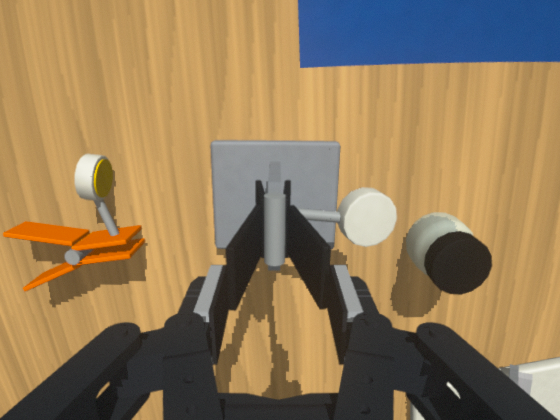

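The pads straddle the handles evenly (275 px centre) with no side force. I'll squeeze, then check.

```bash
python3 -m creep '[[0.4,0,0,0,0],[0.3,0,0,0,0],[0.22,0,0,0,0],[0.15,0,0,0,0],[0.15,0,0,0,0]]'; python3 - <<'E'
from h import *
go()
a=snap("wrist"); crop(a,130,120,430,345,2.6,"w3.png")
E
```

```text
t: 4.3
eef_pos: [0.4888, 0.3161, 0.1197]
tcp_rot: [-0.0, 0.724, 0.689, -0.0]
wrist_force: [0.2, -0.2, -1.3]
gripper_width: 0.0176
t 4.3 p [0.4888 0.3161 0.1197] xang 87.17 tilt [-0.  0. -1.] w 0.0176 F [ 0.2 -0.2 -1.3]
```

View pics/w3.png

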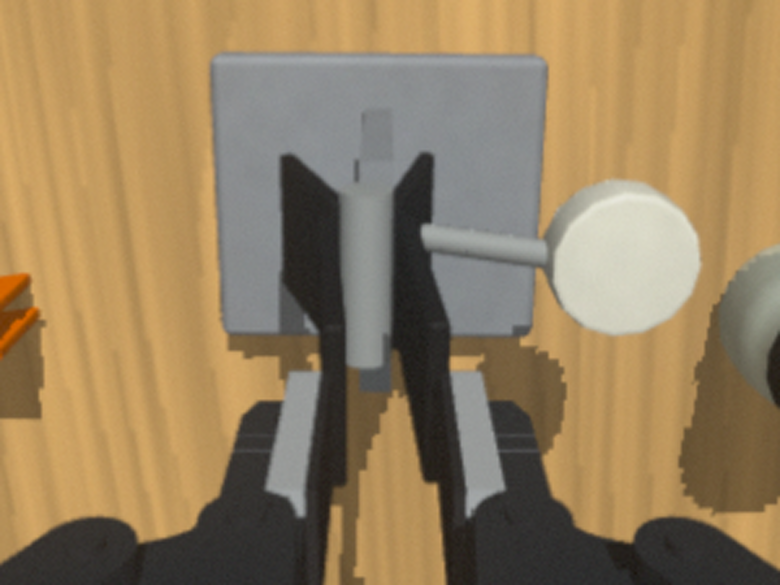

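```bash
python3 -m creep '[[0.15,0,0,-1,0],[0.15,0,0,-3,0],[0.15,0,0,-6,0],[0.15,0,0,-10,0],[0.15,0,0,-14,0],[0.15,0,0,-14,0],[0.15,0,0,-14,0]]'; python3 - <<'E'
from h import *
go((.40,.15,.26),(.45,0.008,.29),(.55,0.008,.29))
a=snap("wrist","w4.png"); b=snap("scene"); crop(b,340,100,500,240,5,"s4.png")
c=snap("top"); crop(c,40,150,200,290,5,"t4.png")
E
```

```text
t: 5.22
eef_pos: [0.4886, 0.316, 0.2594]
tcp_rot: [-0.0, 0.724, 0.689, -0.0]
wrist_force: [-0.5, 0.3, -1.9]
gripper_width: 0.0175
t 5.225 p [0.4886 0.316  0.2594] xang 87.17 tilt [-0. -0. -1.] w 0.0175 F [-0.5  0.3 -1.9]
(0.4, 0.15, 0.26) ->cm [-17.02  -8.03  -0.06]
(0.45, 0.008, 0.29) ->cm [-30.95  -2.34  -3.06]
(0.55, 0.008, 0.29) ->cm [-30.46   7.65  -3.06]
```

View pics/w4.png

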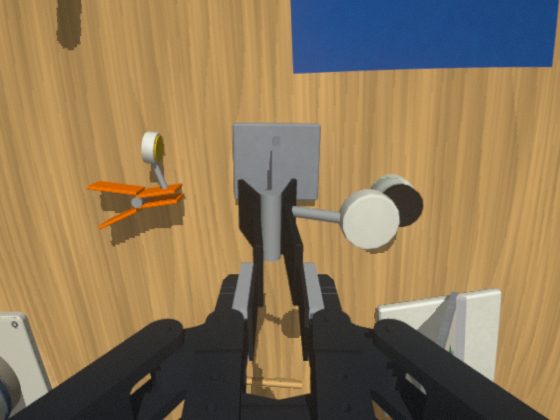

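View pics/s4.png

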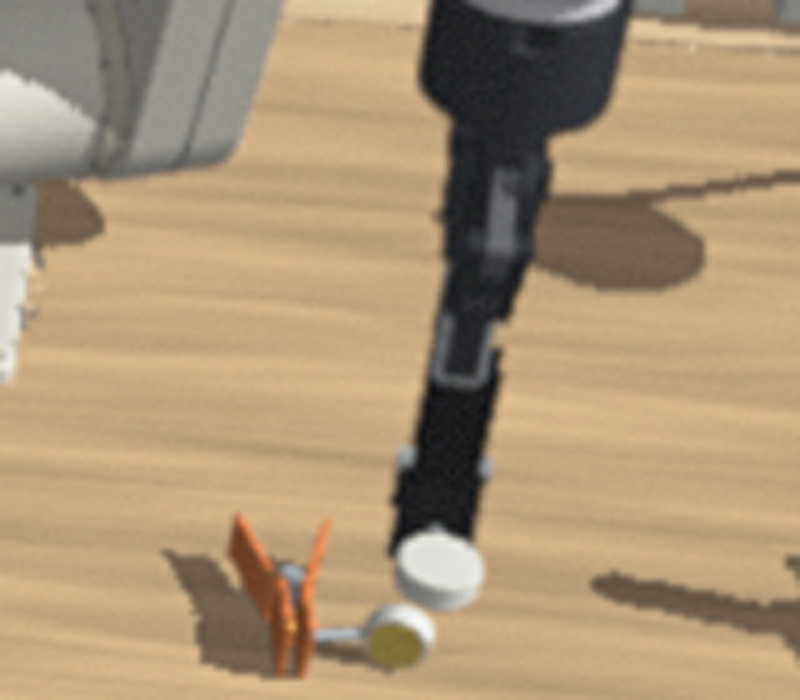

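View pics/t4.png

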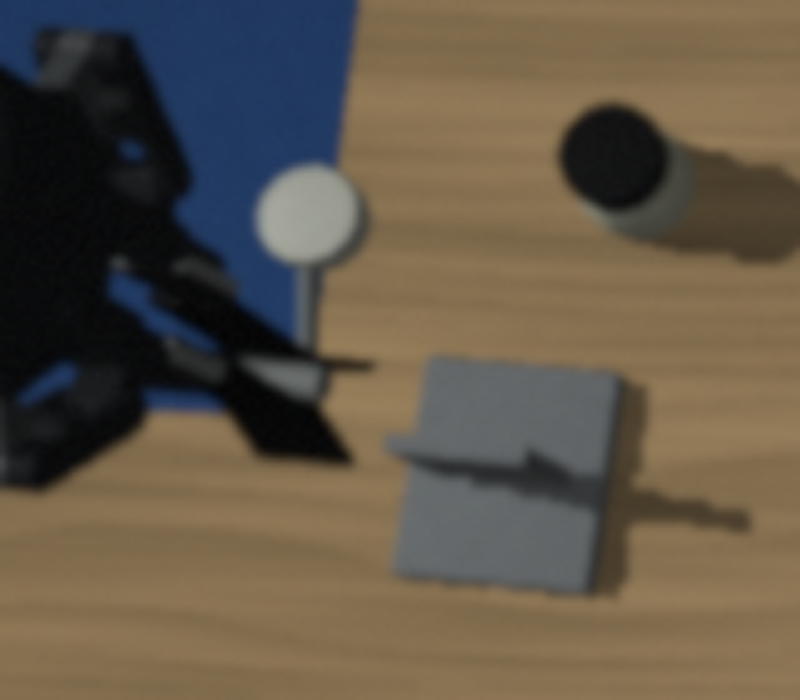

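The lamp is off the stand and open, hanging in the grip: head at wrist (369,219), pin at (270,225). It looks offset and slightly tilted, so I'll measure it.

```bash
python3 - <<'E'
from h import *
a=snap("wrist"); b=snap("scene"); c=snap("top")
crop(a,190,160,410,320,3.6,"w4c.png")
R=axes()[1];p=axes()[0]
for n,(x,ux,y,uy) in dict(sc_top=(b,(427.4,212.3),c,(101.7,192.6)),w_top=(a,(369,218.5),c,(101.7,192.6)),w_sc=(a,(369,218.5),b,(427.4,212.3))).items():
    q,e=tri(x,ux,y,uy); print(n,q.round(4),round(e,4),"rel TCP tool",(R.T@(q-p)*1000).round(1))
# pin ends in scene, wrist
for u in [(404.6/1,0)]: pass
S=lambda x,y:(x/5+340-.4,y/5+100-.4)
print("tcp proj in wrist",proj(a,p), "grip", proj(a,p+R@[0,0,-.019]), "below40", proj(a,p+R@[0,0,.04]),proj(a,p+R@[0,0,.06]))
E
```

```text
sc_top [0.5469 0.3169 0.2213] 0.0015 rel TCP tool [ 3.8 58.3 37.6]
w_top [0.5463 0.3175 0.2178] 0.0031 rel TCP tool [ 4.4 57.6 41.1]
w_sc [0.5442 0.3182 0.2195] 0.0004 rel TCP tool [ 5.  55.5 39.4]
tcp proj in wrist [278.87638597 254.36418856] grip [279.00655958 272.07739875] below40 [278.66845143 226.14933218] [278.58817    215.28163677]
```

View pics/w4c.png

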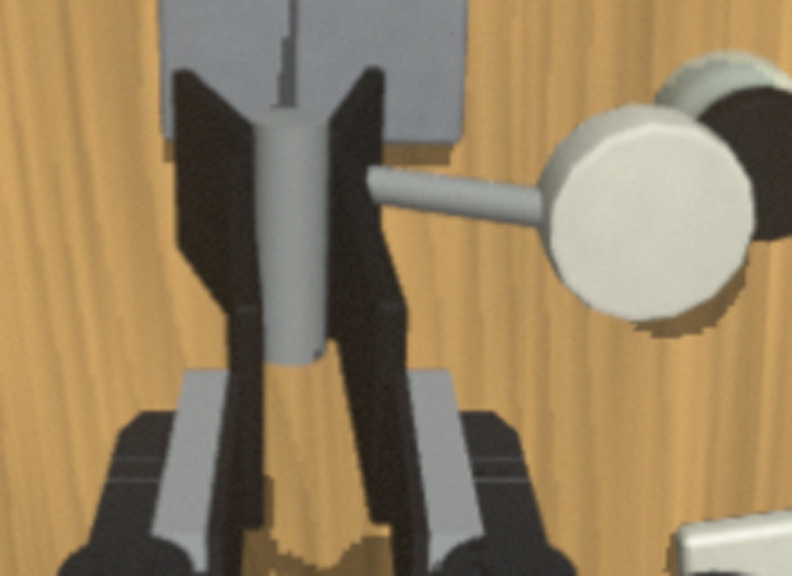

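```bash
python3 - <<'E'
from h import *
a=snap("wrist"); crop(a,225,165,315,255,8,"w4d.png")
crop(a,225,235,325,335,7,"w4e.png")
E
```

```text
(no output)
```

View pics/w4d.png

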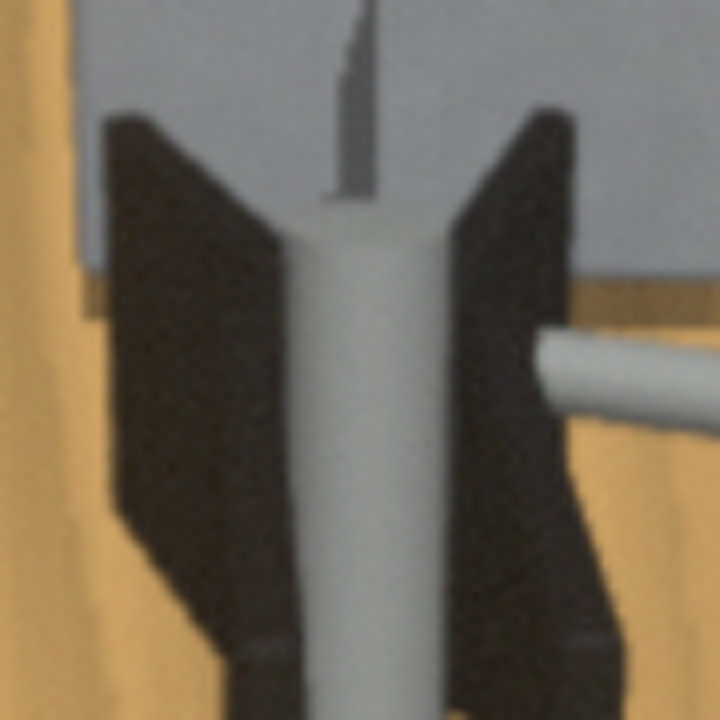

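View pics/w4e.png

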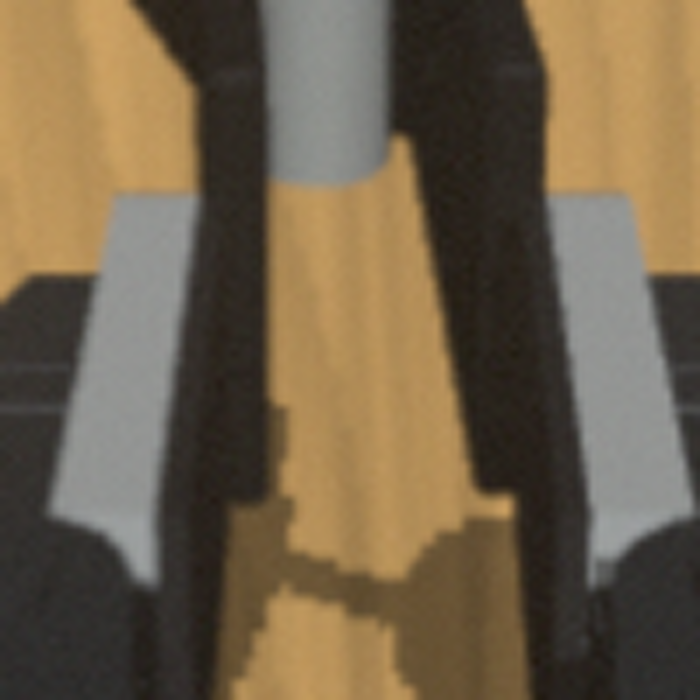

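```bash
cat > edge.py <<'E'
from h import *
from scipy.optimize import least_squares
def edge(a,p,R,uf,un,L):
    # edge of length L along tool x; far/near pixels -> center in tool frame (mm)
    f=lambda v:np.r_[proj(a,p+R@(np.array([v[0]+L/2,v[1],v[2]])/1000))-uf,proj(a,p+R@(np.array([v[0]-L/2,v[1],v[2]])/1000))-un]
    r=least_squares(f,[0,0,40]); return r.x.round(1),r.fun.round(1)
E
python3 - <<'E'
from edge import *
a=snap("wrist"); p,R,_=axes()
for q in [(.018,0,.06),(-.018,0,.06)]: print(proj(a,p+R@np.array(q)))
print("L tip",edge(a,p,R,np.array((238,180.2)),np.array((239.4,228.1)),36))
print("R tip",edge(a,p,R,np.array((296.9,180)),np.array((295.6,223.1)),36))
for L in (36,40,44): print("pin",L,edge(a,p,R,np.array((271.2,193)),np.array((271.9,260.7)),L))
E
```

```text
[278.22940228 189.38931227]
[278.22064331 240.01106254]
L tip (array([  1.7, -28.2,  77.9]), array([-0.1,  0. ,  0.1, -0. ]))
R tip (array([ -5.5,  14.5, 107.1]), array([-0.3, -0. ,  0.3,  0. ]))
pin 36 (array([15.7, -3.4, -2.7]), array([ 0.1, -0. , -0.1,  0. ]))
pin 40 (array([ 8.2, -3.8, 16.1]), array([ 0.1, -0. , -0.1,  0. ]))
pin 44 (array([ 0.8, -4.1, 35. ]), array([ 0.1, -0. , -0.1,  0. ]))
```

```bash
cat >> edge.py <<'E'
def onx(a,p,R,u,x):  # ray meets tool-x plane (mm)
    o,d=ray(a,u); o=R.T@(o-p)*1000; d=R.T@d; return (o+d*(x-o[0])/d[0]).round(1)
E
python3 - <<'E'
from edge import *
a=snap("wrist"); p,R,_=axes()
for x in (2,4,6):
  print(x,"L far",onx(a,p,R,(238,180.2),x+18),"R far",onx(a,p,R,(296.9,180),x+18),"L near",onx(a,p,R,(239.4,228.1),x-18),
   "handle top inner far?/near L",onx(a,p,R,(262.9,306.4),x-15),"R",onx(a,p,R,(293.6,305.7),x-15),"bend L",onx(a,p,R,(253.4,246.5),x-15),"R",onx(a,p,R,(303,245.6),x-15))
E
```

```text
2 L far [ 20.  -28.1  76.8] R far [20.  13.  77.2] L near [-16.  -28.3  77.1] handle top inner far?/near L [-13.   -7.2 -27.8] R [-13.    6.8 -27.3] bend L [-13.  -15.6  38.3] R [-13.   15.5  39.6]
4 L far [ 22.  -27.2  68.8] R far [22.  12.6 69.3] L near [-14.  -27.7  72.1] handle top inner far?/near L [-11.   -7.1 -30.8] R [-11.    6.7 -30.3] bend L [-11.  -15.3  33.9] R [-11.   15.2  35.2]
6 L far [ 24.  -26.3  60.9] R far [24.  12.1 61.3] L near [-12.  -27.2  67. ] handle top inner far?/near L [ -9.   -7.  -33.8] R [ -9.    6.5 -33.3] bend L [ -9.  -15.   29.5] R [-9.  14.8 30.8]
```

```bash
python3 -m creep '[[0.15,-1,0.5,-2,0],[0.15,-4,2,-3.1,-2],[0.15,-8,4.5,-3.1,-4],[0.15,-12,6.7,-3.1,-6],[0.15,-16,9,-3.1,-8],[0.15,-20,11.2,-3.1,-8.6],[0.15,-24,13.4,-3.1,-8.6],[0.15,-27.5,15.3,-3.1,-8.6],[0.15,-29.5,16.5,-3.1,-8.6],[0.15,-30.2,16.8,-3.1,-8.6],[0.15,-30.2,16.8,-3.1,-8.6],[0.15,-30.2,16.8,-3.1,-8.6]]'; python3 - <<'E'
from edge import *
go((.642,.0056,.22))
a=snap("wrist","w5.png"); b=snap("scene"); crop(b,200,150,360,290,5,"s5.png"); c=snap("top"); crop(c,200,60,360,200,5,"t5.png")
E
```

```text
t: 7.18
eef_pos: [0.6413, 0.0074, 0.291]
tcp_rot: [0.0, 0.67, 0.742, 0.0]
wrist_force: [-0.1, -0.2, -0.4]
gripper_width: 0.0177
t 7.175 p [0.6413 0.0074 0.291 ] xang 95.84 tilt [ 0.  0. -1.] w 0.0177 F [-0.1 -0.2 -0.4]
(0.642, 0.0056, 0.22) ->cm [-0.19  0.05  7.1 ]
```

View pics/w5.png

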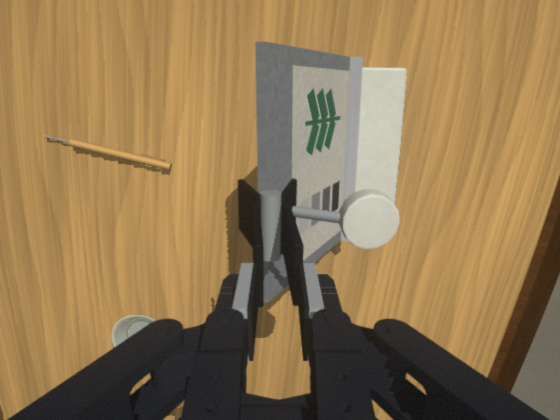

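View pics/s5.png

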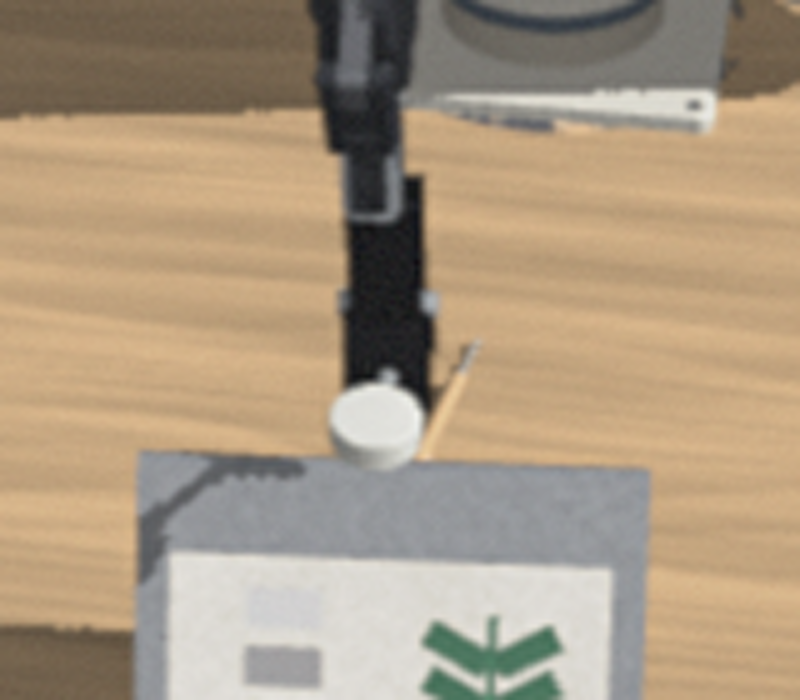

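View pics/t5.png

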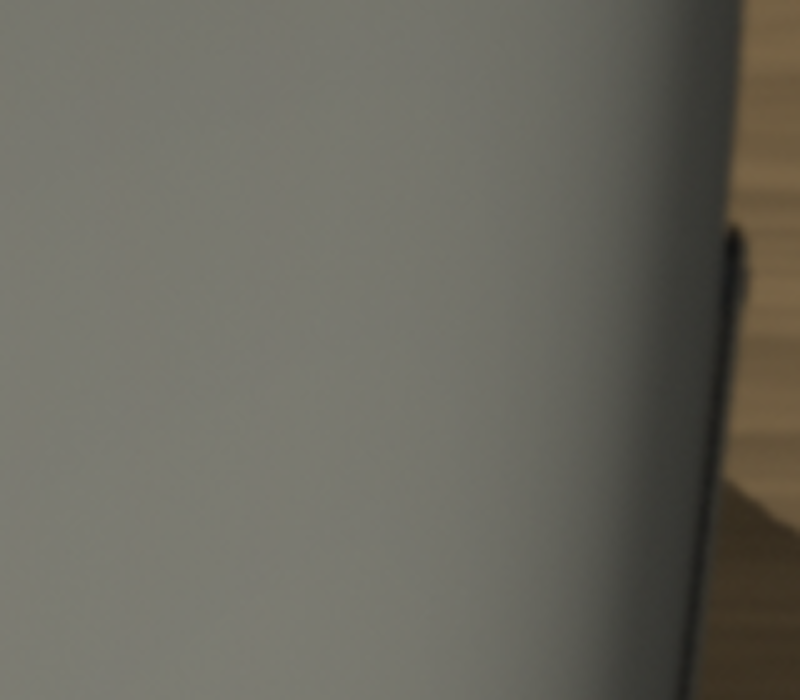

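Wrist view: the board's back top edge runs from (258,44) to about (265,303), parallel to the clip hinge. The lamp head (369,219) is over the picture side.

```bash
python3 - <<'E'
from edge import *
a=snap("wrist"); p,R,_=axes()
crop(a,240,30,300,90,10,"w5a.png"); crop(a,235,150,335,310,5,"w5b.png")
for u in [(258,44),(258,100),(259,150),(265,303)]:
    q=onz(a,u,.168); print(u,q.round(4),"tool mm",(R.T@(q-p)*1000).round(1))
E
```

```text
(258, 44) [0.6152 0.1184 0.168 ] tool mm [113.5 -14.8 123. ]
(258, 100) [0.6188 0.0777 0.168 ] tool mm [ 72.6 -15.4 123. ]
(259, 150) [0.623  0.0388 0.168 ] tool mm [ 33.6 -15.1 123. ]
(265, 303) [ 0.6407 -0.1027  0.168 ] tool mm [-109.1  -11.9  123. ]
```

View pics/w5a.png

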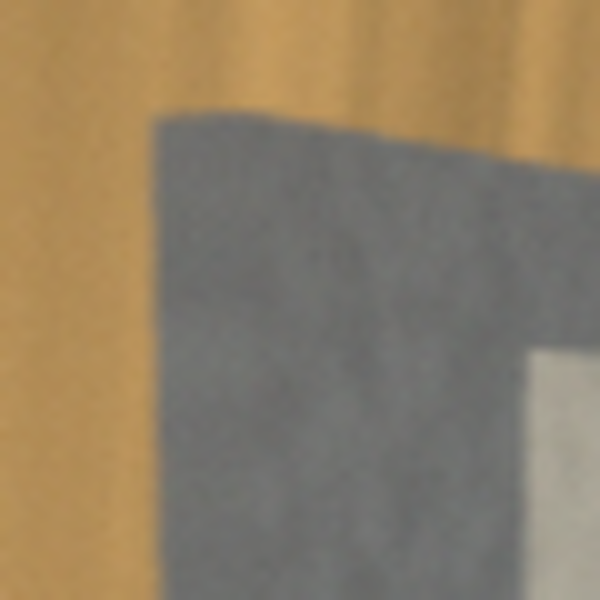

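View pics/w5b.png

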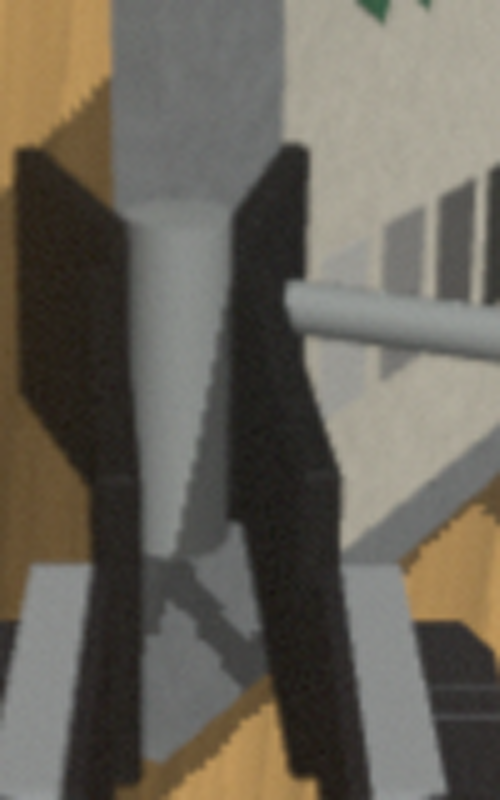

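Edge position matches the planned line (back corner 14 mm behind TCP centre, as needed), so I'll descend straight down.

```bash
python3 -m creep '[[0.15,-0.2,0,1.5,0],[0.15,-0.2,0,3,0],[0.15,-0.2,0,4.5,0],[0.15,-0.2,0,5.5,0],[0.15,-0.2,0,6.2,0],[0.15,-0.2,0,6.6,0],[0.15,-0.2,0,6.6,0]]'; python3 - <<'E'
from edge import *
go((.642,.0056,.22))
a=snap("wrist"); crop(a,190,100,420,330,3,"w6.png"); b=snap("scene"); crop(b,200,150,360,290,5,"s6.png")
E
```

```text
t: 8.25
eef_pos: [0.6419, 0.0042, 0.2247]
tcp_rot: [-0.0, 0.671, 0.742, -0.0]
wrist_force: [0.9, 0.2, -1.8]
gripper_width: 0.0176
t 8.25 p [0.6419 0.0042 0.2247] xang 95.77 tilt [-0.  0. -1.] w 0.0176 F [ 0.9  0.2 -1.8]
(0.642, 0.0056, 0.22) ->cm [0.14 0.03 0.47]
```

View pics/w6.png

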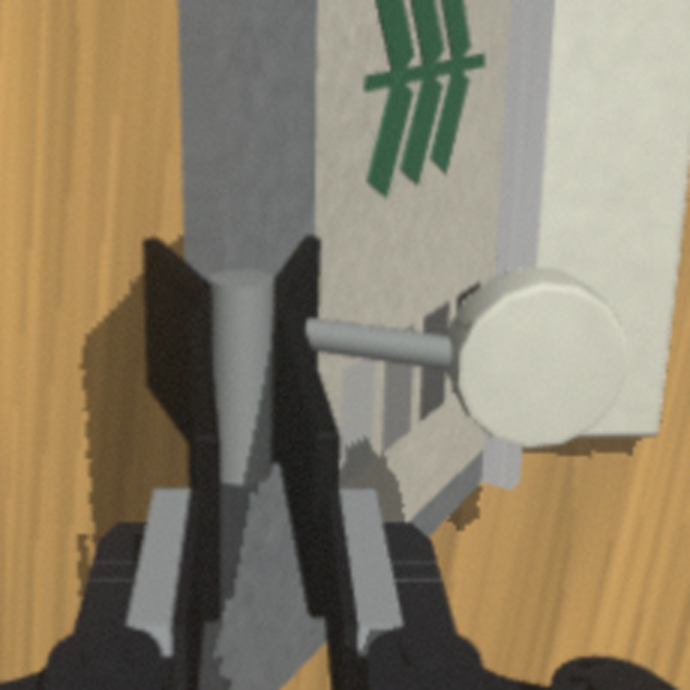

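View pics/s6.png

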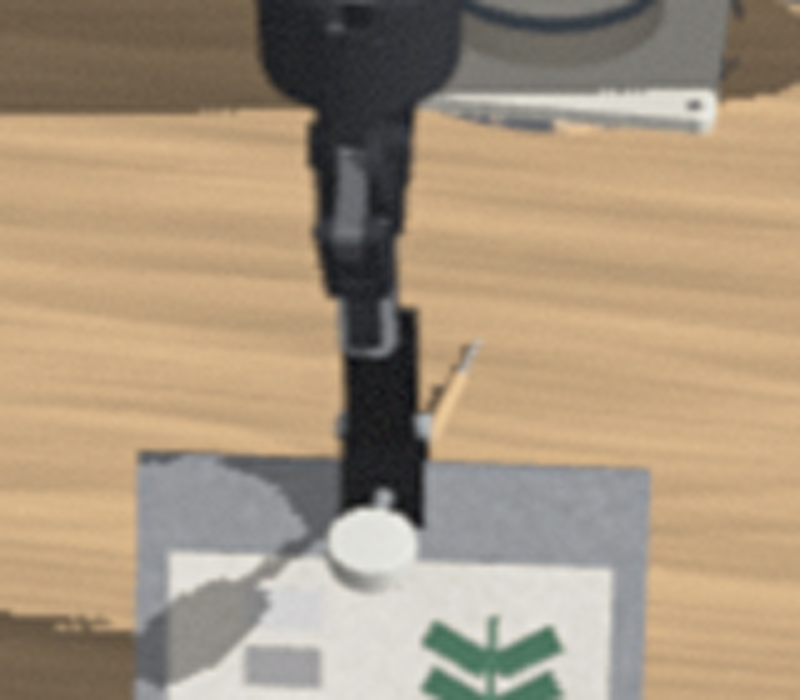

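```bash
python3 -m creep '[[0.15,0,0,0.3,0],[0.15,0,0,0.5,0],[0.15,0,0,0.7,0],[0.15,0,0,0.7,0]]'; python3 - <<'E'
from edge import *
go()
a=snap("wrist"); crop(a,190,100,420,330,3,"w7.png"); p,R,_=axes()
E
```

```text
t: 8.85
eef_pos: [0.6416, 0.0042, 0.2175]
tcp_rot: [-0.0, 0.671, 0.742, -0.0]
wrist_force: [-0.7, 0.3, -1.3]
gripper_width: 0.0177
t 8.85 p [0.6416 0.0042 0.2175] xang 95.76 tilt [-0.001  0.    -1.   ] w 0.0177 F [-0.7  0.3 -1.3]
```

View pics/w7.png

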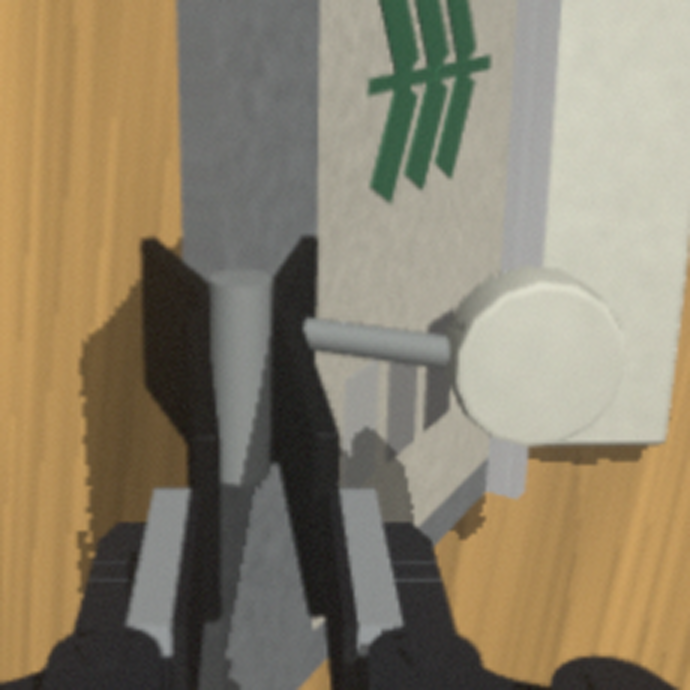

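No contact yet, about 27 mm over the edge. I'll ease the handles open while moving back toward the robot and down, so the clip tilts onto the board.

```bash
python3 -m creep '[[0.25,0,-0.3,0.1,0],[0.28,0,-0.6,0.2,0],[0.32,0,-1.0,0.4,0],[0.36,0,-1.4,0.6,0],[0.36,0,-1.4,0.6,0]]'; python3 - <<'E'
from edge import *
go()
a=snap("wrist"); crop(a,190,100,420,330,3,"w8.png"); b=snap("scene"); crop(b,230,150,350,270,6,"s8.png")
E
```

```text
t: 9.52
eef_pos: [0.6272, 0.0027, 0.212]
tcp_rot: [-0.0, 0.671, 0.742, -0.0]
wrist_force: [-3.2, -0.5, 4.9]
gripper_width: 0.0311
t 9.525 p [0.6272 0.0027 0.212 ] xang 95.76 tilt [-0. -0. -1.] w 0.0311 F [-3.2 -0.5  4.9]
```

View pics/w8.png

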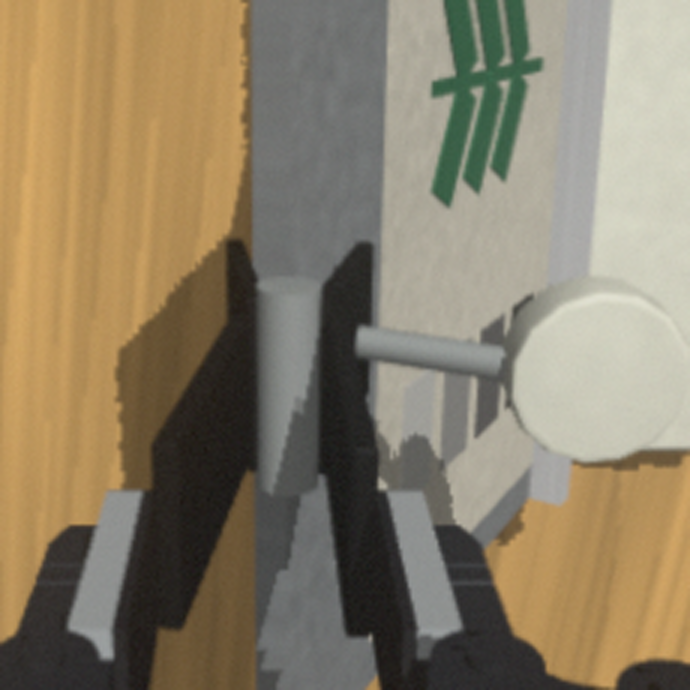

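View pics/s8.png

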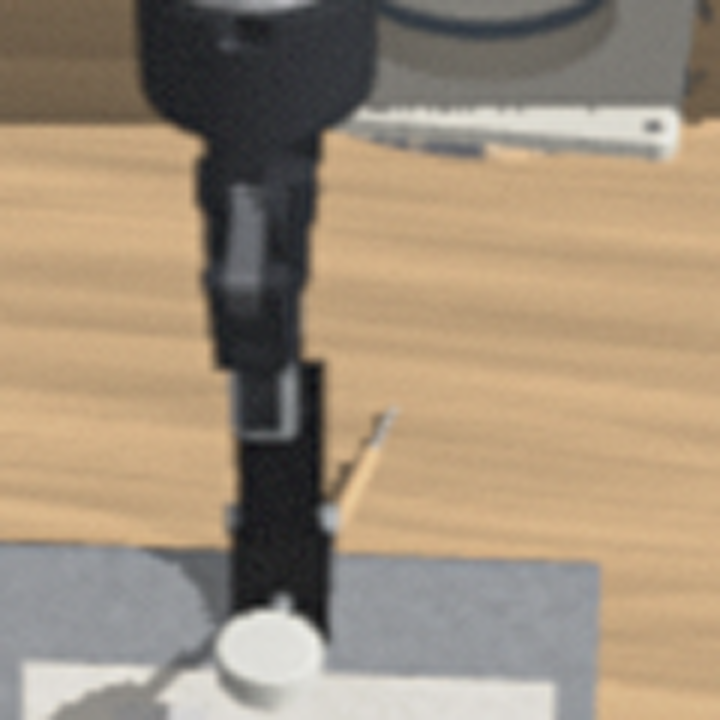

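The clip is straddling the edge and tilting as intended, with light forces (5 N), so I'll continue.

```bash
python3 -m creep '[[0.40,0,-0.5,0.3,0],[0.44,0,-1.0,0.5,0],[0.48,0,-1.4,0.7,0],[0.52,0,-1.8,0.9,0],[0.52,0,-1.8,0.9,0]]'; python3 - <<'E'
from edge import *
go()
a=snap("wrist"); crop(a,190,100,420,330,3,"w9.png"); b=snap("scene"); crop(b,230,150,350,270,6,"s9.png")
E
```

```text
t: 10.25
eef_pos: [0.6097, 0.0009, 0.2024]
tcp_rot: [-0.0, 0.671, 0.742, -0.0]
wrist_force: [-3.2, -0.6, -2.1]
gripper_width: 0.0441
t 10.25 p [0.6097 0.0009 0.2024] xang 95.76 tilt [-0.  0. -1.] w 0.0441 F [-3.2 -0.6 -2.1]
```

View pics/w9.png

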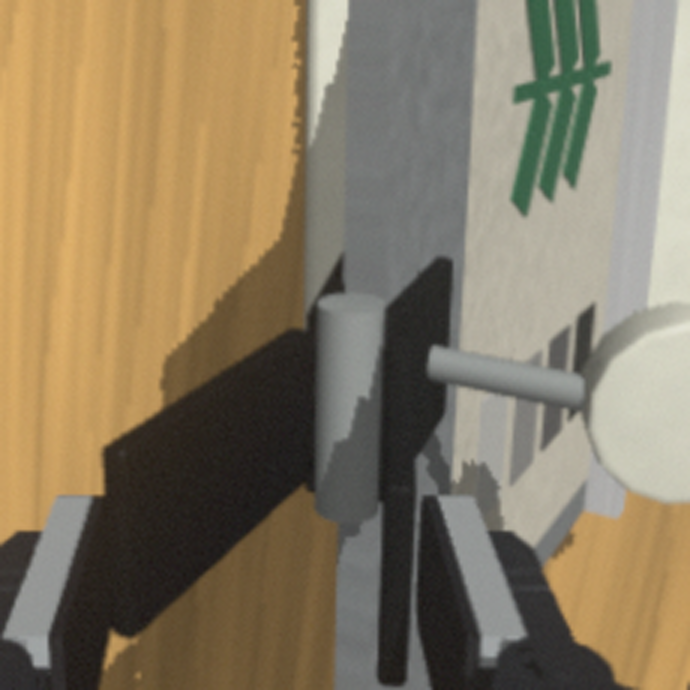

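View pics/s9.png

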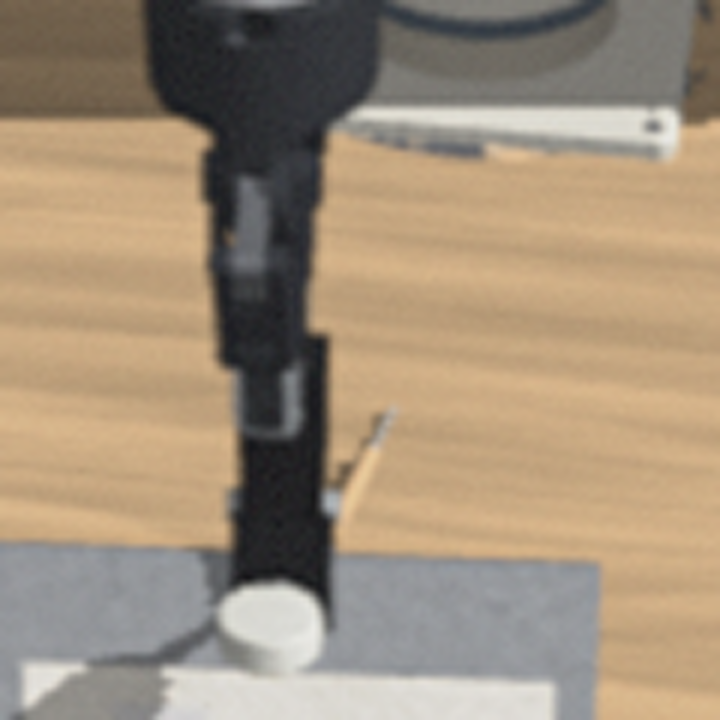

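```bash
python3 -m creep '[[0.58,0,-0.3,0.1,0],[0.64,0,-0.6,0.1,0],[0.72,0,-0.8,0.1,0],[0.8,0,-0.8,0,0],[0.9,0,-0.8,0,0],[0.9,0,-0.8,0,0]]'; python3 - <<'E'
from edge import *
go()
a=snap("wrist"); crop(a,190,100,420,330,3,"w10.png"); b=snap("scene"); crop(b,230,150,350,270,6,"s10.png")
E
```

```text
t: 11.1
eef_pos: [0.6022, 0.0001, 0.2027]
tcp_rot: [0.0, 0.671, 0.742, 0.0]
wrist_force: [0.1, -0.1, -0.1]
gripper_width: 0.0767
t 11.1 p [6.022e-01 1.000e-04 2.027e-01] xang 95.77 tilt [ 0.  0. -1.] w 0.0767 F [ 0.1 -0.1 -0.1]
```

View pics/w10.png

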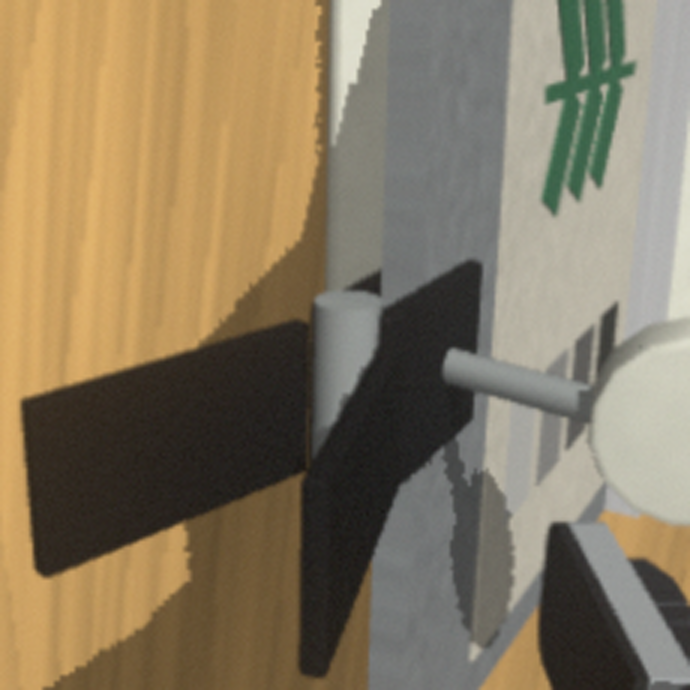

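View pics/s10.png

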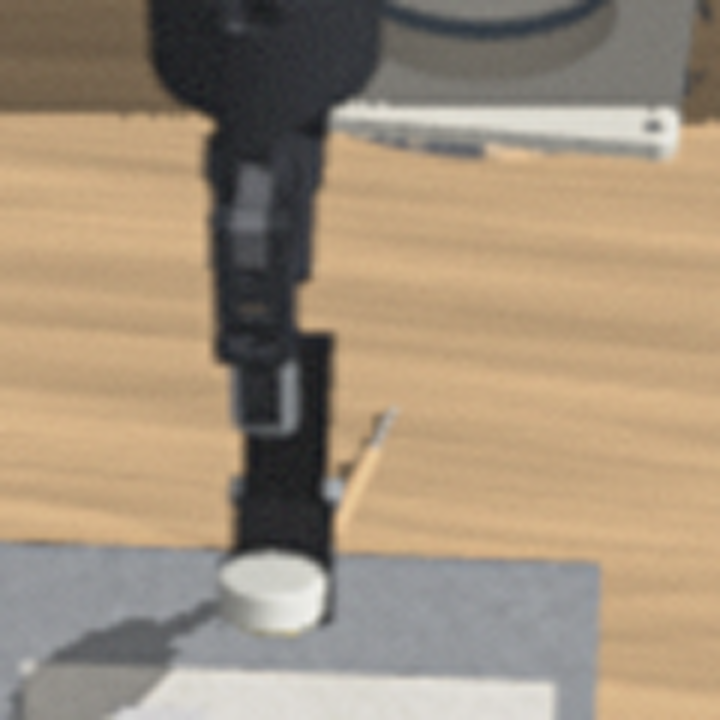

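```bash
cat >> edge.py <<'E'
psi=np.radians(5.8);t=np.radians(32)
O=np.array([.631,.0085,.170])
BY=np.array([-np.sin(psi),np.cos(psi),0]);BX=np.array([np.cos(t)*np.cos(psi),np.cos(t)*np.sin(psi),np.sin(t)]);BZ=np.cross(BX,BY)
def onboard(s,u,h): # meets plane at height h (mm) over board mid-plane -> board coords mm
    o,d=ray(s,u); k=(h/1000-(o-O)@BX)/(d@BX); q=o+d*k-O; return np.round([q@BX*1000,q@BY*1000,q@BZ*1000],1)
def tob(q): q=np.array(q)-O; return np.round([q@BX*1000,q@BY*1000,q@BZ*1000],1)
E
python3 - <<'E'
from edge import *
a=snap("wrist");b=snap("scene");W=lambda x,y:(x/3+190-.3,y/3+100-.3)
S=lambda x,y:(x/6+230-.4,y/6+150-.4)
print("tip far",onboard(a,W(482,263),8),"near",onboard(a,W(470,420),8))
print("board back edge chk",onboard(a,W(383,200),-4),onboard(a,W(372,600),-4))
q,e=tri(a,W(346,300),b,S(335,488)); print("pin far end y+",tob(q),e)
# sheet top edge for check, scene clip sides
print("scene jaw right-bottom",onboard(b,S(333,622),8))
crop(b,200,170,360,290,5,"s10b.png")
c=snap("top","t10.png")
E
```

```text
tip far [  8.   19.5 -13.3] near [  8.  -14.1 -12.1]
board back edge chk [-4.  34.8  8.1] [ -4.  -51.2   6.7]
pin far end y+ [-3.7 18.4 22.9] 0.001868057096048285
scene jaw right-bottom [  8.   18.8 -22.8]
```

View pics/s10b.png

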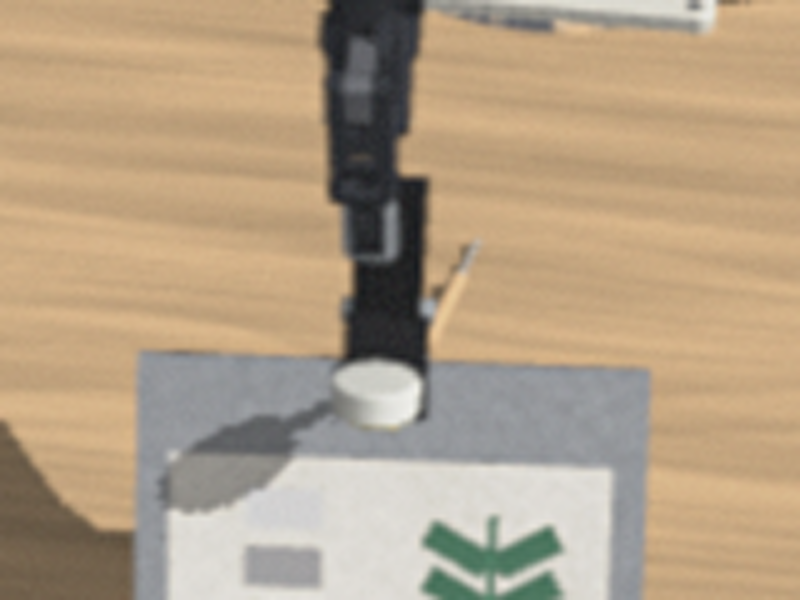

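The clip now grips the board by itself. I'll lift clear and measure depth and squareness.

```bash
python3 -m creep '[[0.9,0,0,-1,0],[1,0,0,-3,0],[1,0,0,-6,0],[1,-3,0,-9,0],[1,-5,0,-10,0],[1,-5,0,-10,0],[1,-5,0,-10,0]]'; python3 - <<'E'
from edge import *
go()
a=snap("wrist","w11.png"); crop(a,200,60,360,200,5,"w11c.png"); b=snap("scene"); crop(b,220,180,340,290,6,"s11.png")
E
```

```text
t: 12.22
eef_pos: [0.6069, -0.0492, 0.3024]
tcp_rot: [-0.0, 0.671, 0.742, -0.0]
wrist_force: [0.7, 0.7, 0.6]
gripper_width: 0.0852
t 12.225 p [ 0.6069 -0.0492  0.3024] xang 95.76 tilt [-0.  0. -1.] w 0.0852 F [0.7 0.7 0.6]
```

View pics/w11.png

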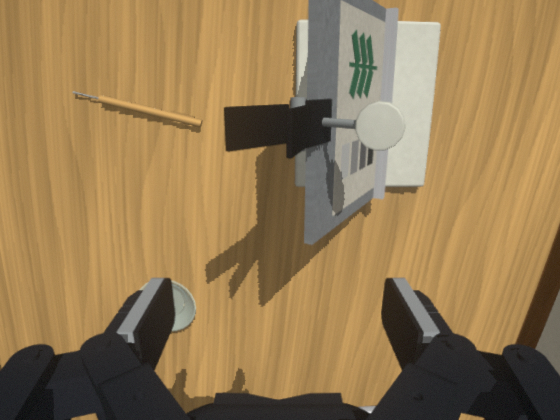

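View pics/s11.png

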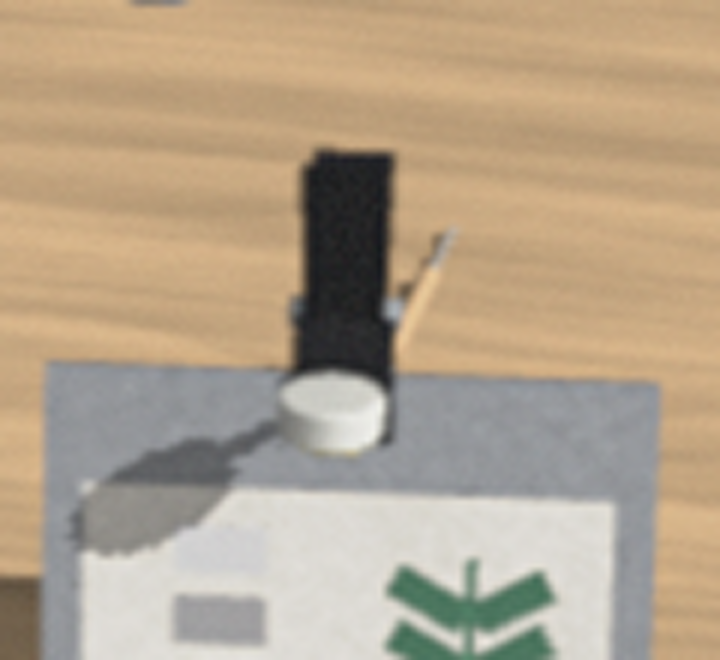

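```bash
python3 - <<'E'
from edge import *
a=snap("wrist");b=snap("scene");c=snap("top");S=lambda x,y:(x/6+220-.4,y/6+180-.4)
for u in [(48,362),(392,373),(660,382)]: print("edge(back corner)",onboard(b,S(*u),-4))
print("tip R bottom",onboard(b,S(392,442),8), "tip L?",onboard(b,S(295,375),8))
q,e=tri(b,S(332,405),a,(379,126)); print("head",tob(q),e,"(want 4? 56 ,y, 20-D)")
q,e=tri(b,S(393,310),a,(297.5,99)); print("pin y+ end",tob(q),e)
crop(c,190,90,350,210,5,"t11.png"); crop(a,200,0,440,250,3,"w11c.png")
E
```

```text
edge(back corner) [  -4.  -106.8   -1. ]
edge(back corner) [-4.  17.1 -0.3]
edge(back corner) [-4.000e+00  1.122e+02  1.000e-01]
tip R bottom [  8.   18.4 -22.8] tip L? [  8.  -16.5  -0.1]
head [53.   0.2 -1.6] 0.000317736054445843 (want 4? 56 ,y, 20-D)
pin y+ end [-3.6 17.9 22.5] 0.002024404032615244
```

View pics/t11.png

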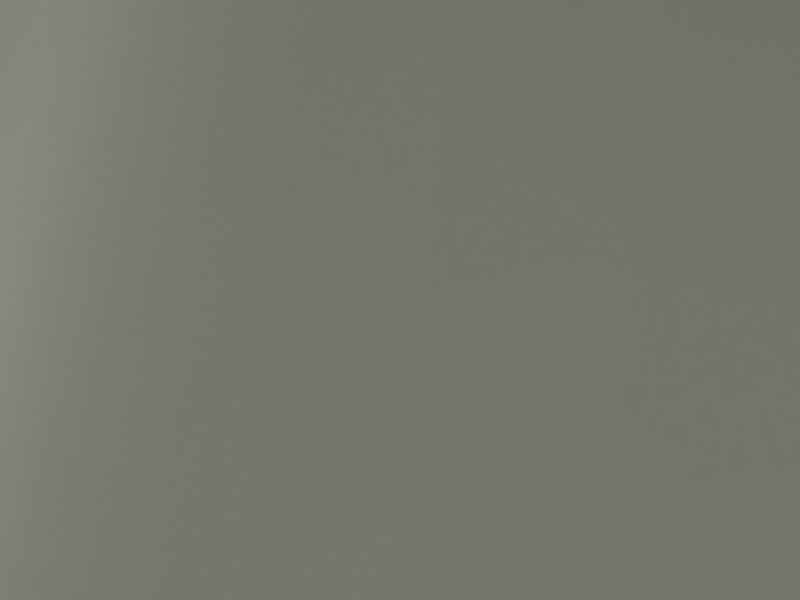

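View pics/w11c.png

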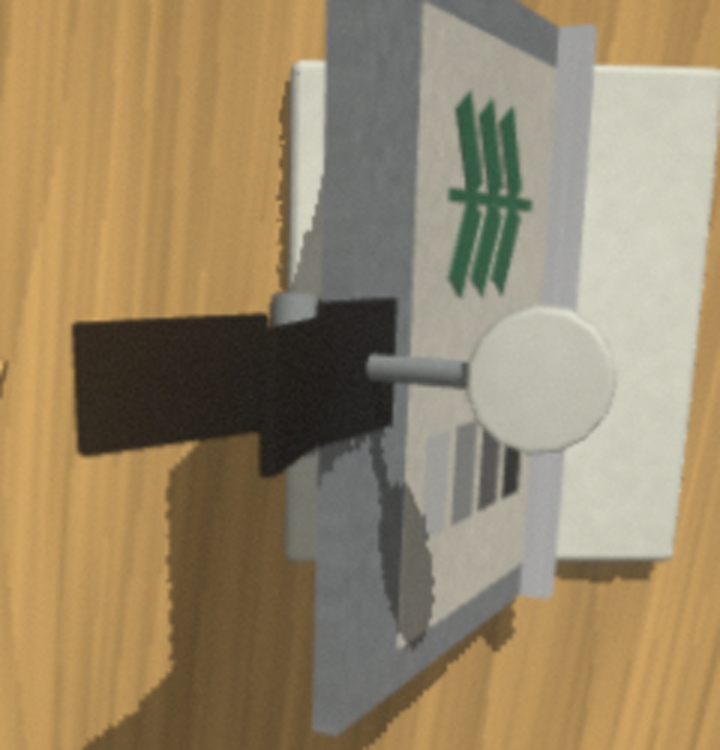

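Measured in the board frame, three cues put the jaws about 22 mm past the edge (21.6, 22.5 and 22.8 mm). The clip is within about 1 mm of the middle and within about 1° of square. It hasn't moved between two looks 1.1 s apart, and the gripper is clear. One last look, then I'll hand it in.

```bash
python3 -m creep '[[1,0,-2,-2,0],[1,0,-4,-3,0],[1,0,-4,-3,0],[1,0,-4,-3,0]]'; python3 - <<'E'
from edge import *
go()
b=snap("scene","s12.png")
bot.finish_job()
E
```

```text
t: 12.98
eef_pos: [0.567, -0.0538, 0.3331]
tcp_rot: [0.0, 0.671, 0.742, 0.0]
wrist_force: [0.6, -0.5, -0.4]
gripper_width: 0.0856
t 12.975 p [ 0.567  -0.0538  0.3331] xang 95.74 tilt [ 0.001 -0.    -1.   ] w 0.0856 F [ 0.6 -0.5 -0.4]
the job is handed in; nothing more can be done
```

View pics/s12.png

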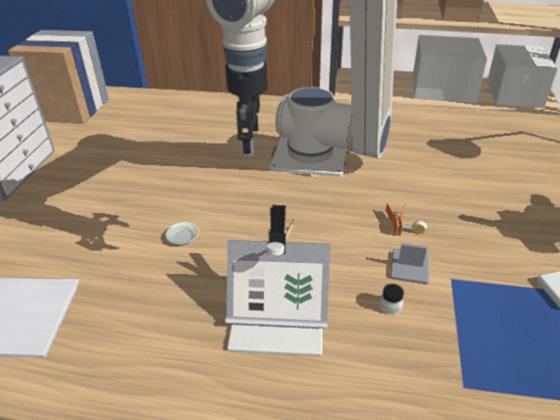

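I took the black lamp off its stand by squeezing the handles and clipped it over the middle of the board's top edge. The lamp head is on the picture side. I handed the job in at about 13 s.

- **Placing:** The gripper could only point straight down. I lowered the open jaws over the edge, then eased the handles open while moving back and down, so the spring swung the clip flat onto the board. The highest wrist force I read was about 6 N.
- **Position:** The jaws are about 22 mm past the edge (three readings: 21.6, 22.5 and 22.8 mm) of a 39 mm mouth. The clip is within about 1 mm of the middle. The line from hinge pin to lamp head is within about 1° of square.
- **Holding:** The pin reading stayed the same to within 0.4 mm between two looks 1.1 s apart. The gripper was clear of everything at hand-in.
- **Other things:** In the last picture (scene 275,248 for the lamp head) the dish, ink jar, needle and orange look-alike are where they started.

**Disagreements:**
- The head and pin both read about 3 mm toward the board's back side. They shifted together, so I took it as calibration error rather than tilt.
- One wrist-camera reading of the board edge was 7 mm off, from a grazing view. Set against that edge, the jaw depth comes out at about 20 mm.

The clip slid up the board about 5 mm as it closed, from about 27 mm. I left it there because squeezing it again risked knocking the lamp off.

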